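# Base-code a juice bottle on the sloping sprung pad

## Task

In the cold store, take the square orange juice bottle with the yellow cap and press its base squarely and centrally onto the blue sloping sprung pad of the coder until the pad is fully down, and keep it fully down for about a second so the date prints on the base. Then stand the bottle upright in the free space of the grey tray, without dropping it, and let go. Leave the other bottles and the jar where they stand.

Things in the scene. Friction and masses are not known exactly. Their poses are not given: they have to be found in the camera images.
- orange_bottle: square closed orange juice bottle, round yellow cap, white paper label, 52 x 52 mm across the flat sides, 140 mm tall: straight body to 120 mm, then neck and cap 38 to 42 mm across; about 350 g. Stands on the bench at the start. Origin at the centre of its underside, z up along the bottle, x and y square to its flat sides. Grip it from above by two flat sides, about 100 mm up
- coder: coder stand, fixed to the bench: grey base 170 x 120 x 30 mm and a white head 120 x 120 mm that slopes down towards its front (its own -x side, roughly facing the robot), tops out about 132 mm high. Origin at the centre of its underside on the bench, z up
- pad_face (a point): centre of the upper face of the blue round pad (82 mm across) that stands 32 mm proud of the white head when up, about 127 mm above the bench. z is the outward normal of the face, leaning 32 degrees from vertical towards the coder's front; the pad moves straight in along -z. The bottle's underside must lie flat on this face
- pad (a joint): travel of the sprung pad in m: 0 = up, 0.014 = fully down against its stop. Needs about 3 N to start moving and 8 N to stay fully down; springs back by itself. Fully down it still stands 18 mm proud of the head
- tray: grey open tray, fixed to the bench, 160 mm (its x) by 270 mm (its y), walls 22 mm high and 5 mm thick, floor 5 mm thick. Origin at the centre of its underside
- tray_in (a point): centre of the tray's inner floor, axes as the tray's. The half towards the tray's +y holds the green bottle; the half towards -y is free (centre of the free space about 65 mm to -y)
- beet_bottle: bystander: dark red beetroot juice bottle with a white cap, same shape and size as the orange one, on the bench; origin at the centre of its underside
- jar: bystander: round amber glass jar, 68 mm across, 110 mm tall, on the bench; origin at the centre of its underside
- green_bottle: bystander: green juice bottle with a white cap, same shape and size as the orange one, standing in the tray; origin at the centre of its underside
There are look-alikes about, which are no part of the job. What is meant by the orange_bottle is not purple, and is the larger of those in its own colour.

How it is judged:
On the way:
1. the bottle's base lies flat and central on the pad (within 15 mm of its centre and 0.12 rad of square) and has pressed it fully down (to within 2 mm of the stop), kept down for 0.7 s (value of joint pad above 0.012 m and contact force between orange_bottle and coder above 3 N and angle between the z axis of orange_bottle and the z axis of pad_face, either way round below 0.12 rad and x of orange_bottle in the frame of pad_face between -0.015 and 0.015 m and y of orange_bottle in the frame of pad_face between -0.015 and 0.015 m), for 0.7 s.
At the end, for the whole second after the job is handed in: the orange bottle stands upright (within 0.08 rad) on the tray's floor in its free half (origin within 55 mm of the tray's middle across, and between 20 mm to +y and 115 mm to -y of it along), its underside within 6 mm of the floor, at rest and released; the pad is up again (within 3 mm) (x of orange_bottle in the frame of tray_in between -0.055 and 0.055 m and y of orange_bottle in the frame of tray_in between -0.115 and 0.02 m and z of orange_bottle in the frame of tray_in between -0.005 and 0.006 m and angle between orange_bottle's own z axis and vertical below 0.08 rad and linear speed of orange_bottle below 0.02 m/s and contact force between the fingers and orange_bottle below 0.1 N and value of joint pad below 0.003 m); the robot touches nothing.
It fails at once if a bystander bottle or the jar is shifted by more than 30 mm or tipped over (distance of any of beet_bottle, jar, green_bottle from where it was at the start of the episode above 0.03 m or angle between any of beet_bottle, jar, green_bottle's own z axis and vertical above 0.3 rad).
It fails at once if the orange bottle is dropped: it moves faster than 0.7 m/s with the fingers off it (linear speed of orange_bottle above 0.7 m/s and contact force between the fingers and orange_bottle below 0.1 N).
It also fails if it takes over 48 s, if anything falls off the work surface, if the arm or the gripper's body presses on something with over 40 N, if the wrist force passes 120 N, or if a joint passes its speed limit or range.

## Robot

A 7-joint arm with a two-finger parallel gripper is mounted at the origin on the work surface. World frame = base frame: x ahead of the robot, y to its left, z up, the work surface at z = 0. Lengths are in m, angles in rad, forces in N, time in s.
With the tool pointing down it reaches from about 0.375 to 0.925 m from the base axis. Payload 3.1 kg.
Tool frame: the origin (TCP) lies at the very end of the fingers, on their centre line; the grasp point (between the pads) lies 19 mm behind it; z points along the fingers, y is the line along which they close (so a half turn about z gives the same grasp; the last joint's range is limited). The gripper opens to 85 mm and grips with 20 to 120 N. Pads are 22 mm wide; open, the fingers measure 114 mm over their backs; the gripper's body (76 mm by 85 mm) begins 54 mm behind the grasp point. The pads swing forward as they close: fully open they stand 13 mm farther back than shut.
Start: joints at [-1.395, 0.383, 0.044, 1.598, -0.018, 1.161, -0.05], TCP at [0.176, 0.626, 0.231] pointing down, gripper open.
Joint ranges: [-2.61, 2.61], [-0.41, 2.15], [-1.48, 1.57], [0, 2.5], [-1.57, 4.71], [0.05, 1.97], [-2.85, 2.85]. Speed limits (rad/s): [2.79, 2.79, 3.14, 3.14, 3.14, 3.14, 3.14].

## Interface

Orientations are given as a unit quaternion [x, y, z, w].
In Python, from workcell import env, grab_frame, calibration, order gives the robot as it stands. The module is installed in compiled form; this text tells all that it offers.
- The arm moves only by the shell command python3 -m crank 'ROWS' [FORCE]. ROWS is JSON, a list of rows, each an object with "xyz": the shift along the tool's x, y, z each as a share of 25 cm, from -1 to 1, a list of three; "angular": the turn, a rotation vector about the tool's x, y, z each as a share of pi/4 rad, from -1 to 1, a list of three; "jaw": the closure, from 0 (fully open) to 1 (shut). In form: [{"xyz": [tx, ty, tz], "angular": [ax, ay, az], "jaw": jaw}, ...]. A call has 1 to 5 rows; each row is the pose to reach, as a shift and turn from the pose commanded when the call began, along the tool's axes at that moment; what a row does not reach only later rows make up. A row lasts 1/10 s, in which the tool goes at most 50 mm and 8.59 degrees, less where a joint would pass 70% of its speed; a pose out of reach is approached as far as the arm can. A call with a number of a shift or a turn outside -1 to 1 is refused whole. A call with a gripper value outside its range is refused whole. The fingers move at their own pace and stop on an object; FORCE is the grip in N (left out, the last holds). Time passes only in rows, so rows that repeat a pose let the fingers close. It gives the time, the measured TCP pose, the force, the opening and the grip force at its end, in the units of the state.
- env.sense(): the state, without advancing time (a new reading comes with each control period).
- grab_frame(name): name is "scene" or "side" or "wrist"; returns the picture (480x640x3 uint8, red, green, blue); there is no depth.
- calibration(name): a dict with "fx", "fy", "cx", "cy" (pixels), "extrinsics" (4x4, takes a point from camera to world coordinates). Camera axes: x right, y down, z forward; pixel columns grow to the right and rows downward; lengths in m; the calibration is good to about 2 mm. A picture is of the moment at which its call begins: read the wrist's pose just before it. calibration takes no time and is no camera call; for the wrist camera it gives the pose at the moment of the call.
- order.finish_job(): hands the job in; it is judged then, once.
The state is a dict: "clock": time; "qpos": joint angles; "qvel": joint speeds; "joint_torque": joint torques, N m; "ee_pos": TCP position; "eef_rot": TCP orientation; "ft_force": force on the tool from outside, world axes, zero at the start; "moment": the same for the moment, N m; "gripper_width": opening from 0.0 (shut) to 1.0 (fully open); "grip_force": force on a finger pad.
Only numpy, scipy, OpenCV 4.12 (cv2) and the standard library are available. Lean on these libraries where they do the work, as an engineer would, in place of code of your own. Each camera call takes 0.05 s, during which the arm holds its last target. There are 200 camera calls.

## Working session

There is one attempt and no reset: what is moved stays moved. The work goes in short steps, Python scripts to look and compute and a shell command to move; the robot and the scene stay as the last step left them, time stands still between calls to the robot, and variables do not carry over. Pictures are saved under pics/ and viewed, at most 10 in all, crops included, and the job is handed in when it is done.

```bash
mkdir -p pics; python3 - <<'E'
from workcell import env, grab_frame, calibration
import cv2,numpy as np
for n in ["scene","side"]:
    im=grab_frame(n); cv2.imwrite(f"pics/{n}0.png",im[:,:,::-1])
    c=calibration(n); print(n,c["fx"],c["fy"],c["cx"],c["cy"],np.round(c["extrinsics"],3).tolist())
s=env.sense(); print(s)
E
```

```text
scene 464.10911322757875 464.10911322757875 317.0322703959268 235.03906746344646 [[-0.865, 0.336, -0.372, 0.949], [0.501, 0.577, -0.645, 0.703], [-0.002, -0.744, -0.668, 0.78], [0.0, 0.0, 0.0, 1.0]]
side 541.775748785847 541.775748785847 323.8939058197735 232.91519903438535 [[0.722, -0.361, 0.59, -0.049], [-0.691, -0.408, 0.596, -0.595], [0.025, -0.839, -0.544, 0.662], [0.0, 0.0, 0.0, 1.0]]
{'clock': 0.1, 'qpos': array([-1.39479722,  0.38376565,  0.04381984,  1.59941459, -0.01790177,
        1.16121513, -0.04992433]), 'qvel': array([-0.0001762 , -0.00280477,  0.00091903, -0.00418772, -0.00010099,
       -0.00221385, -0.00093018]), 'joint_torque': array([ 3.42625593e-03, -4.34728646e+01,  1.02964025e+00, -2.50454700e+01,
        1.08786207e-02,  5.45101619e-03, -3.33060896e-06]), 'ee_pos': array([0.17551254, 0.62496386, 0.23000559]), 'eef_rot': array([ 1.36437349e-01,  9.90647968e-01, -1.20069233e-03, -1.05362330e-04]), 'ft_force': array([ 0.02816249, -0.12182558, -0.23338065]), 'moment': array([ 0.05392328,  0.0551488 , -0.00068586]), 'grip_force': 0.0, 'gripper_width': 0.9965448082635174}
```

View pics/scene0.png

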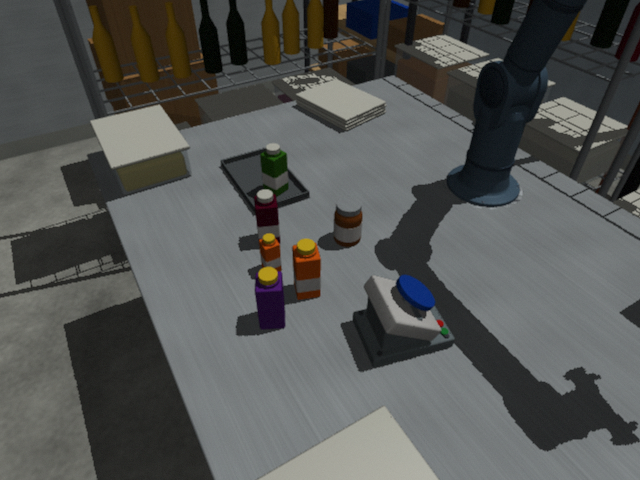

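View pics/side0.png

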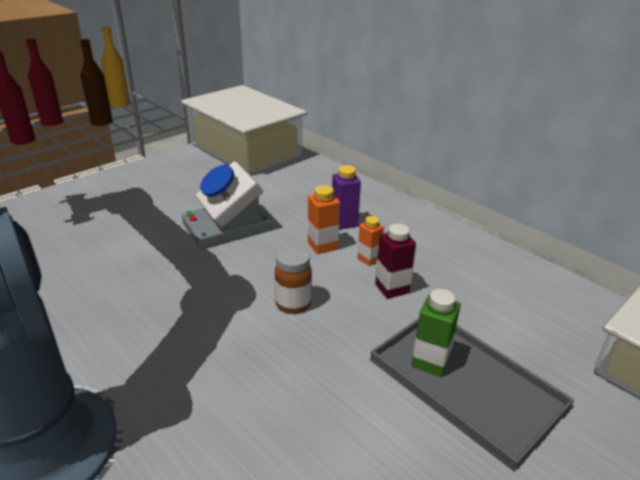

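Scene view: orange bottle with its cap at (306,247), small orange look-alike at (270,255), purple at (270,300), coder pad at (416,292), tray around (265,180). Side view: orange cap at (324,193), pad at (217,180), tray corners (372,355), (570,402), (516,462).

```bash
cat > h.py <<'E'
import numpy as np,cv2
from workcell import env, grab_frame, calibration
from scipy.spatial.transform import Rotation as R
def ray(c,u,v):
    E=np.array(c["extrinsics"]); d=E[:3,:3]@np.array([(u-c["cx"])/c["fx"],(v-c["cy"])/c["fy"],1]); return E[:3,3],d/np.linalg.norm(d)
def plane(c,u,v,z):
    o,d=ray(c,u,v); return o+d*(z-o[2])/d[2]
def tri(c1,p1,c2,p2):
    o1,d1=ray(c1,*p1);o2,d2=ray(c2,*p2)
    t=np.linalg.lstsq(np.c_[d1,-d2],o2-o1,rcond=None)[0]
    a=o1+d1*t[0];b=o2+d2*t[1]; return (a+b)/2,np.linalg.norm(a-b)
def proj(c,p):
    E=np.array(c["extrinsics"]); q=E[:3,:3].T@(np.array(p)-E[:3,3]); return q[0]/q[2]*c["fx"]+c["cx"],q[1]/q[2]*c["fy"]+c["cy"]
def blobs(im,lo,hi,amin=40):
    m=cv2.inRange(cv2.cvtColor(im,cv2.COLOR_RGB2HSV),lo,hi)
    n,l,st,ce=cv2.connectedComponentsWithStats(m)
    return m,[(st[i,4],ce[i].round(1).tolist(),st[i,:4].tolist()) for i in range(1,n) if st[i,4]>=amin]
np.set_printoptions(precision=4,suppress=True)
E
python3 - <<'E'
from h import *
T=[]
for n,box in [("scene",(220,225,240,150)),("side",(170,150,240,150))]:
    im=cv2.imread(f"pics/{n}0.png")[:,:,::-1].copy()
    print(n,"yellow",[b for b in blobs(im,(22,150,100),(32,255,255))[1] if b[1][1]>150])
    print("orange",[b for b in blobs(im,(5,190,120),(17,255,255))[1] if b[1][1]>150])
    print("blue",[b for b in blobs(im,(105,150,60),(125,255,255))[1] if b[1][1]>100])
    x,y,w,h=box
    T.append(cv2.resize(im[y:y+h,x:x+w],(800,500),interpolation=cv2.INTER_CUBIC))
for n,t in zip(["sc","si"],T): cv2.imwrite(f"pics/crop_{n}.png",t[:,:,::-1])
E
```

```text
scene yellow [(np.int32(84), [268.4, 237.1], [263, 233, 12, 9]), (np.int32(176), [305.6, 244.6], [297, 239, 18, 12]), (np.int32(224), [267.5, 273.7], [259, 267, 18, 15])]
orange [(np.int32(59), [271.7, 244.9], [264, 239, 15, 11]), (np.int32(141), [309.7, 256.1], [296, 243, 24, 19])]
blue [(np.int32(706), [416.4, 290.9], [399, 275, 36, 33])]
side yellow [(np.int32(142), [346.6, 171.0], [339, 166, 16, 11]), (np.int32(170), [323.6, 191.6], [316, 186, 17, 12]), (np.int32(90), [371.5, 220.3], [366, 216, 12, 9])]
orange [(np.int32(426), [319.2, 207.2], [309, 195, 30, 33]), (np.int32(283), [367.9, 233.1], [360, 223, 22, 24]), (np.int32(43), [314.1, 245.9], [309, 239, 10, 13])]
blue [(np.int32(670), [216.8, 180.3], [201, 165, 32, 31])]
```

View pics/crop_sc.png

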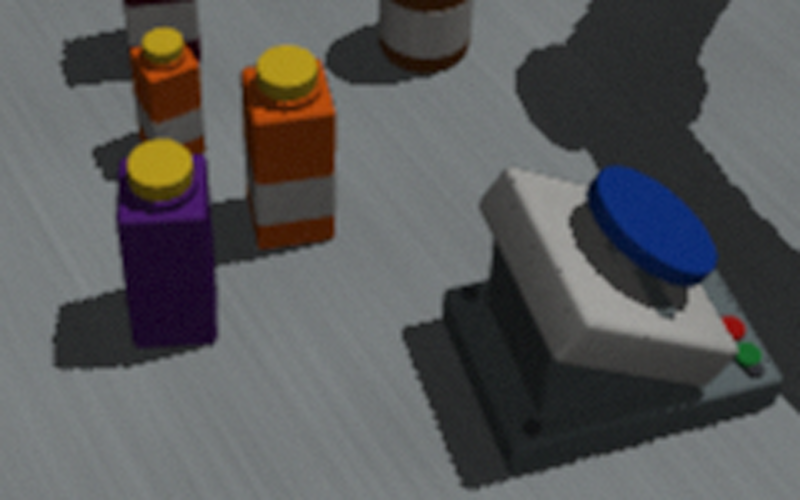

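View pics/crop_si.png

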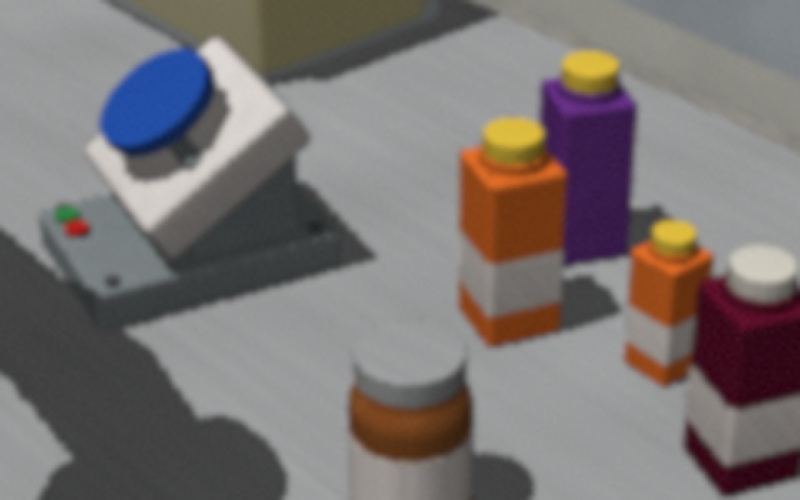

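Scene crop (x0 220, y0 225, ×3.33): bottle base corners at full-image (298,298.5), (320,296.4); coder base corners at (354.4,319.5), (374.5,366.6), (454,342.6). Side crop (x0 170, y0 150): bottle base corners (308.3,241.5), (318.5,252.9), (338.3,248.4).

```bash
python3 - <<'E'
from h import *
sc,si=calibration("scene"),calibration("side")
print("cap",tri(sc,(305.6,244.6),si,(323.6,191.6)))
for n,c,L in [("sc",sc,[(298,298.5),(319.9,296.4)]),("si",si,[(308.3,241.5),(318.5,252.9),(338.3,248.4)])]:
    P=[plane(c,*p,0)[:2] for p in L]; print(n,P,[(np.linalg.norm(b-a),np.degrees(np.arctan2(*(b-a)[::-1]))) for a,b in zip(P,P[1:])])
print("pad",tri(sc,(416.6,290.2),si,(216.6,180)))
P=[plane(sc,*p,0)[:2] for p in [(354.4,319.5),(374.5,366.6),(454,342.6)]];print("coder",P,[(np.linalg.norm(b-a),np.degrees(np.arctan2(*(b-a)[::-1]))) for a,b in zip(P,P[1:])])
a,b=[plane(si,*p,0)[:2] for p in [(200,248.4),(272,226.5)]];print(a,b,np.degrees(np.arctan2(*(b-a)[::-1])))
# white head edges
im=cv2.imread("pics/side0.png")
hsv=cv2.cvtColor(im,cv2.COLOR_BGR2HSV)
# tray
P=[plane(si,*p,0.022)[:2] for p in [(372,353),(516,463),(570,402)]];print("tray si",P,[(np.linalg.norm(b-a),np.degrees(np.arctan2(*(b-a)[::-1]))) for a,b in zip(P,P[1:])])
P=[plane(sc,*p,0.022)[:2] for p in [(308,190),(270,149),(221,163)]];print("tray sc",P,[(np.linalg.norm(b-a),np.degrees(np.arctan2(*(b-a)[::-1]))) for a,b in zip(P,P[1:])])
for nm,p,q in [("green",(273,149),(441,298)),("beet",(264.5,196),(399,233)),("small",(268.4,237.1),(371.5,220.3)),("purple",(267.5,273.7),(346.6,171)),("jar",(348,206),(293,260))]: print(nm,tri(sc,p,si,q))
# blue ellipses
for n,c in (("scene",sc),("side",si)):
    m,_=blobs(cv2.imread(f"pics/{n}0.png")[:,:,::-1].copy(),(105,150,60),(125,255,255))
    k=[x for x in cv2.findContours(m,0,1)[0] if cv2.contourArea(x)>300 and x[:,0,1].min()>150]
    print(n,[cv2.fitEllipse(x) for x in k])
E
```

```text
cap (array([0.6256, 0.0933, 0.1362]), np.float64(0.0023251780097810477))
sc [array([0.6543, 0.108 ]), array([0.6099, 0.1269])] [(np.float64(0.048255928190749565), np.float64(156.95792085007983))]
si [array([0.6194, 0.1288]), array([0.6064, 0.0823]), array([0.6498, 0.0662])] [(np.float64(0.04824216990224229), np.float64(-105.70405906939648)), (np.float64(0.046307579445460295), np.float64(-20.365433871810247))]
pad (array([0.5033, 0.2958, 0.1254]), np.float64(0.00540657283079914))
coder [array([0.5793, 0.2177]), array([0.6082, 0.3307]), array([0.439 , 0.3658])] [(np.float64(0.11664109488153793), np.float64(75.69001252795574)), (np.float64(0.1728210567315399), np.float64(168.2760193219421))]
[0.4293 0.2623] [0.5989 0.2288] -11.171610716866716
tray si [array([ 0.4558, -0.2036]), array([ 0.4483, -0.4668]), array([ 0.5998, -0.4697])] [(np.float64(0.2632935343176039), np.float64(-91.63534654800677)), (np.float64(0.15153190913283265), np.float64(-1.1117464698033956))]
tray sc [array([ 0.455 , -0.2022]), array([ 0.4525, -0.4467]), array([ 0.612 , -0.4491])] [(np.float64(0.24448530071578625), np.float64(-90.59876399653832)), (np.float64(0.1595748785052789), np.float64(-0.867834842914026))]
green (array([ 0.5233, -0.2683,  0.1389]), np.float64(0.0045042323792850725))
beet (array([ 0.6257, -0.1033,  0.1317]), np.float64(0.0033944729503058548))
small (array([ 0.6649, -0.0053,  0.0977]), np.float64(0.002199701906534788))
purple (array([0.7276, 0.1277, 0.1362]), np.float64(0.0022952568153732085))
jar (array([ 0.4569, -0.0061,  0.1009]), np.float64(0.0024247437130171124))
scene [((416.3713684082031, 290.8783874511719), (19.441070556640625, 43.44089889526367), 130.7662353515625)]
side [((216.82569885253906, 180.30052185058594), (22.43917465209961, 36.007999420166016), 48.95305633544922)]
```

```bash
cat >> h.py <<'E'
def toolR(yaw,tilt=0,front=None):
    """tool pointing down, y axis at angle yaw(deg)+90; then z tilted to -n if tilt"""
    a=np.radians(yaw); y=np.array([-np.sin(a),np.cos(a),0]); z=np.array([0,0,-1.]); M=np.c_[np.cross(y,z),y,z]
    if tilt:
        f=np.radians(front); ax=np.cross([0,0,1],[np.cos(f),np.sin(f),0]); M=R.from_rotvec(ax*np.radians(tilt)).as_matrix()@M
    return M
def delta(p,M):
    s=env.sense(); M0=R.from_quat(s["eef_rot"]).as_matrix()
    print("at",s["clock"],s["ee_pos"],"xyz",M0.T@(np.array(p)-s["ee_pos"])/.25,"ang",R.from_matrix(M0.T@M).as_rotvec()/(np.pi/4),"F",s["ft_force"],"w",s["gripper_width"],"g",s["grip_force"])
E
python3 -m crank '[{"xyz":[-0.77,-0.52,-0.14],"angular":[0,0,0.09],"jaw":0},{"xyz":[-0.77,-0.52,-0.14],"angular":[0,0,0.09],"jaw":0},{"xyz":[-0.77,-0.52,-0.14],"angular":[0,0,0.09],"jaw":0},{"xyz":[-0.77,-0.52,-0.14],"angular":[0,0,0.09],"jaw":0},{"xyz":[-0.77,-0.52,-0.14],"angular":[0,0,0.09],"jaw":0}]'
python3 -m crank '[{"xyz":[-0.77,-0.52,-0.14],"angular":[0,0,0],"jaw":0},{"xyz":[-0.77,-0.52,-0.14],"angular":[0,0,0],"jaw":0},{"xyz":[-0.77,-0.52,-0.14],"angular":[0,0,0],"jaw":0},{"xyz":[-0.77,-0.52,-0.14],"angular":[0,0,0],"jaw":0},{"xyz":[-0.77,-0.52,-0.14],"angular":[0,0,0],"jaw":0}]'
python3 -c "
from h import *
delta([.63,.095,.32],toolR(-20))
im=grab_frame('wrist');cv2.imwrite('pics/w1.png',im[:,:,::-1])"
```

```text
clock: 0.6
ee_pos: [0.3289, 0.4448, 0.2664]
eef_rot: [0.174, 0.985, -0.001, 0.001]
ft_force: [0.6, 1.2, -0.1]
gripper_width: 1.001
grip_force: 0.0
clock: 1.1
ee_pos: [0.4652, 0.257, 0.3016]
eef_rot: [0.174, 0.985, -0.0, 0.0]
ft_force: [1.1, 0.5, 0.9]
gripper_width: 0.997
grip_force: 0.0
at 1.1 [0.4652 0.257  0.3016] xyz [-0.8409 -0.3836 -0.0725] ang [-0.0007  0.0013  0.0001] F [1.0629 0.5179 0.8793] w 0.9968794882772174 g 0.0
```

View pics/w1.png

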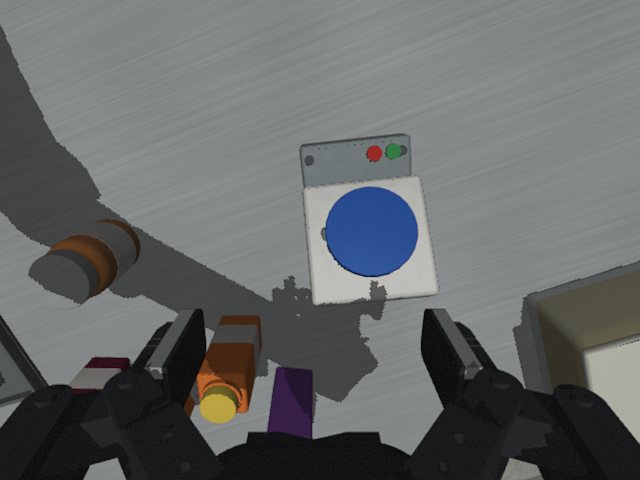

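The wrist view shows the coder from above: pad at (372,231), base front edge (302,147)-(410,135), head corners (303,187), (423,177), (438,292), (313,305); the orange cap is at (219,404).

```bash
python3 - <<'E'
from h import *
c=calibration("wrist"); im=grab_frame("wrist"); cv2.imwrite("pics/w2.png",im[:,:,::-1])
m,b=blobs(im,(105,150,60),(125,255,255),800); print(b)
k=max(cv2.findContours(m,0,1)[0],key=cv2.contourArea); e=cv2.fitEllipse(k); print(e)
print("pad z.126",plane(c,*e[0],.126))
sc,si=calibration("scene"),calibration("side")
print(tri(c,e[0],si,(216.6,180)),tri(c,e[0],sc,(416.6,290.2)))
hsv=cv2.cvtColor(im,cv2.COLOR_RGB2HSV)
w=cv2.inRange(im,(175,170,165),(255,255,255)); w[:, :290]=0; w[:,450:]=0; w[:170]=0; w[310:]=0
k=max(cv2.findContours(w,0,1)[0],key=cv2.contourArea); print("head",cv2.minAreaRect(k),cv2.approxPolyDP(cv2.convexHull(k),8,True)[:,0].tolist())
ed=lambda a,b:np.degrees(np.arctan2(*(b-a)[:2][::-1]))
print("front edge",ed(plane(c,302,147,.03),plane(c,410,135,.03)))
print("head lower edge",ed(plane(c,303,187,.05),plane(c,423,177,.05)),"upper",ed(plane(c,313,305,.11),plane(c,438,292,.11)))
_,y=blobs(im,(22,150,100),(32,255,255)); print(y)
for q in y: print("cap",plane(c,*q[1],.139), tri(c,q[1],si,(323.6,191.0)))
print("cam",np.array(c["extrinsics"]))
E
```

```text
[(np.int32(6460), [376.2, 223.0], [330, 179, 93, 89])]
((376.19000244140625, 223.042724609375), (88.1558609008789, 91.46978759765625), 100.96037292480469)
pad z.126 [0.5033 0.2978 0.126 ]
(array([0.5058, 0.2974, 0.1229]), np.float64(0.002869907556795743)) (array([0.5025, 0.298 , 0.1276]), np.float64(0.0008418076522664803))
head ((375.1904296875, 232.435302734375), (114.00572967529297, 121.99537658691406), 84.23210906982422) [[423, 182], [441, 282], [322, 295], [311, 183]]
front edge 75.70827661608122
head lower edge 74.33636415584012 upper 76.25162695263855
[(np.int32(947), [223.1, 399.5], [206, 380, 36, 37])]
cap [0.623  0.0967 0.139 ] (array([0.6268, 0.0942, 0.136 ]), np.float64(0.0025518232332723658))
cam [[ 0.3504  0.8846  0.3079  0.3892]
 [ 0.9366 -0.3305 -0.1166  0.2815]
 [-0.0014  0.3292 -0.9443  0.4453]
 [ 0.      0.      0.      1.    ]]
```

```bash
python3 -m crank '[{"xyz":[-0.76,-0.38,0],"angular":[0,0,0],"jaw":0},{"xyz":[-0.76,-0.38,0],"angular":[0,0,0],"jaw":0},{"xyz":[-0.76,-0.38,0],"angular":[0,0,0],"jaw":0},{"xyz":[-0.76,-0.38,0],"angular":[0,0,0],"jaw":0},{"xyz":[-0.76,-0.38,0],"angular":[0,0,0],"jaw":0}]'
python3 -c "
from h import *
c=calibration('wrist');im=grab_frame('wrist');cv2.imwrite('pics/w3.png',im[:,:,::-1])
_,y=blobs(im,(22,150,100),(32,255,255)); print(y)
for q in y: print('cap',plane(c,*q[1],.139))
delta([.63,.095,.32],toolR(-20))
"
```

```text
clock: 1.7
ee_pos: [0.6126, 0.1006, 0.3007]
eef_rot: [0.176, 0.984, -0.002, 0.001]
ft_force: [-0.6, -0.1, -0.2]
gripper_width: 0.998
grip_force: 0.0
[(np.int32(1507), [313.9, 225.8], [292, 204, 44, 44]), (np.int32(433), [233.6, 281.8], [221, 271, 25, 23]), (np.int32(1087), [387.9, 313.4], [369, 292, 39, 40])]
cap [0.6244 0.0965 0.139 ]
cap [0.6488 0.0114 0.139 ]
cap [0.7267 0.1309 0.139 ]
at 1.75 [0.6124 0.1014 0.3006] xyz [-0.0751  0.0002 -0.0776] ang [-0.0046  0.0029 -0.0052] F [ 1.954  -2.5669  0.2261] w 1.0006720992056926 g 0.0
```

View pics/w3.png

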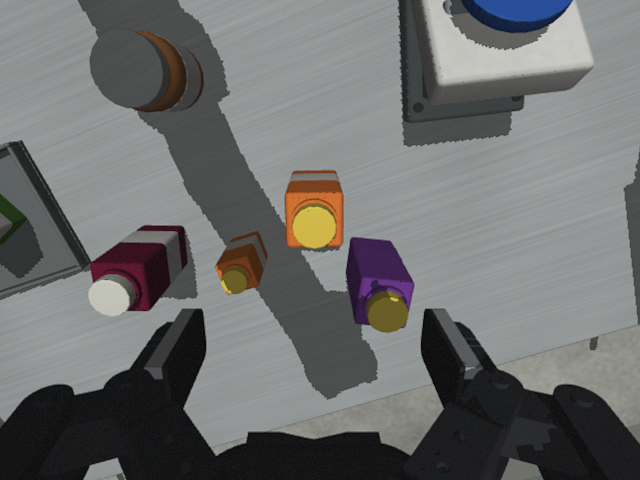

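Bottle's shoulder square spans about (286,192)-(343,248), the cap is at (314,226), nearly square to the tool; neighbours are clear of the finger line.

```bash
python3 - <<'E'
from h import *
c=calibration('wrist'); im=cv2.imread('pics/w3.png')[:,:,::-1].copy()
m,_=blobs(im,(4,150,60),(32,255,255))
n,l,st,ce=cv2.connectedComponentsWithStats(m); i=l[226,314]; m=(l==i).astype(np.uint8)*255
k=max(cv2.findContours(m,0,1)[0],key=cv2.contourArea)
print(cv2.minAreaRect(k),cv2.approxPolyDP(cv2.convexHull(k),4,True)[:,0].tolist())
# left/right edges lines rows 205..235
ys=np.arange(200,240); xl=[np.where(m[y])[0].min() for y in ys]; xr=[np.where(m[y])[0].max() for y in ys]
for xs in (xl,xr):
    f=np.polyfit(ys,xs,1); a,b=[plane(c,np.polyval(f,y),y,.12) for y in (200,240)]
    print(f,a,b,np.degrees(np.arctan2(*(b-a)[:2][::-1])))
delta([.626,.096,.083],toolR(-20))
E
```

```text
((313.5, 214.0), (66.0, 57.0), 90.0) [[338, 182], [340, 245], [289, 246], [285, 195], [290, 182]]
[  0.0263 280.1345] [0.599  0.0799 0.12  ] [0.634  0.0671 0.12  ] -20.143873197192164
[ -0.0299 348.2935] [0.6162 0.1266 0.12  ] [0.6511 0.1136 0.12  ] -20.478691819609963
at 1.75 [0.6124 0.1014 0.3006] xyz [-0.0565  0.0018  0.8704] ang [-0.0046  0.0029 -0.0052] F [ 1.954  -2.5669  0.2261] w 1.0006720992056926 g 0.0
```

```bash
python3 -m crank '[{"xyz":[-0.055,0,0.15],"angular":[0,0,0],"jaw":0},{"xyz":[-0.055,0,0.3],"angular":[0,0,0],"jaw":0},{"xyz":[-0.055,0,0.45],"angular":[0,0,0],"jaw":0},{"xyz":[-0.055,0,0.45],"angular":[0,0,0],"jaw":0}]'
python3 -c "
from h import *
delta([.6255,.0955,.083],toolR(-20.3))"
```

```text
clock: 2.15
ee_pos: [0.6165, 0.1053, 0.1817]
eef_rot: [0.17, 0.985, -0.002, -0.007]
ft_force: [-1.2, 0.2, -1.5]
gripper_width: 1.0
grip_force: 0.0
at 2.15 [0.6165 0.1053 0.1817] xyz [-0.0524 -0.0221  0.3943] ang [-0.0087 -0.0167  0.0167] F [-1.1726  0.1683 -1.4676] w 1.0003890389517993 g 0.0
```

```bash
python3 -m crank '[{"xyz":[0,0,0],"angular":[0,0,0],"jaw":0},{"xyz":[0,0,0],"angular":[0,0,0],"jaw":0}]'
python3 -c "
from h import *
delta([.6255,.0955,.083],toolR(-20.3))"
```

```text
clock: 2.35
ee_pos: [0.6243, 0.1044, 0.1913]
eef_rot: [0.171, 0.985, 0.001, 0.002]
ft_force: [-0.3, -0.3, -0.0]
gripper_width: 1.006
grip_force: 0.0
at 2.35 [0.6243 0.1044 0.1913] xyz [-0.0152 -0.0329  0.4332] ang [0.0035 0.0039 0.0144] F [-0.2783 -0.3217 -0.0313] w 1.0060894747952607 g 0.0
```

```bash
python3 -m crank '[{"xyz":[-0.015,-0.033,0],"angular":[0,0,0.014],"jaw":0},{"xyz":[-0.015,-0.033,0.12],"angular":[0,0,0.014],"jaw":0},{"xyz":[-0.015,-0.033,0.2],"angular":[0,0,0.014],"jaw":0},{"xyz":[-0.015,-0.033,0.2],"angular":[0,0,0.014],"jaw":0},{"xyz":[-0.015,-0.033,0.2],"angular":[0,0,0.014],"jaw":0}]'
python3 -c "
from h import *
delta([.6255,.0955,.083],toolR(-20.3))"
```

```text
clock: 2.85
ee_pos: [0.6245, 0.0935, 0.1402]
eef_rot: [0.177, 0.984, 0.0, 0.001]
ft_force: [-0.2, 0.2, 1.2]
gripper_width: 1.005
grip_force: 0.0
at 2.85 [0.6245 0.0935 0.1402] xyz [-0.0004  0.0086  0.2287] ang [ 0.001   0.0021 -0.0025] F [-0.1795  0.1937  1.2445] w 1.005250373720138 g 0.0
```

```bash
python3 -m crank '[{"xyz":[0,0.007,0.1],"angular":[0,0,0],"jaw":0},{"xyz":[0,0.007,0.2],"angular":[0,0,0],"jaw":0},{"xyz":[0,0.007,0.229],"angular":[0,0,0],"jaw":0},{"xyz":[0,0.007,0.229],"angular":[0,0,0],"jaw":0},{"xyz":[0,0.007,0.229],"angular":[0,0,0],"jaw":0}]'
python3 -c "
from h import *
delta([.6255,.0955,.083],toolR(-20.3))"
```

```text
clock: 3.35
ee_pos: [0.6258, 0.0956, 0.0834]
eef_rot: [0.177, 0.984, 0.001, 0.001]
ft_force: [-0.6, 0.0, 0.2]
gripper_width: 1.0
grip_force: 0.0
at 3.35 [0.6258 0.0956 0.0834] xyz [ 0.001  -0.0008  0.0016] ang [ 0.002   0.0034 -0.0018] F [-0.6449  0.0381  0.1829] w 1.0004622914784183 g 0.0
```

Close on the bottle.

```bash
python3 -m crank '[{"xyz":[0,0,0],"angular":[0,0,0],"jaw":0.3},{"xyz":[0,0,0],"angular":[0,0,0],"jaw":0.6},{"xyz":[0,0,0],"angular":[0,0,0],"jaw":1},{"xyz":[0,0,0],"angular":[0,0,0],"jaw":1},{"xyz":[0,0,0],"angular":[0,0,0],"jaw":1}]' 70
python3 -m crank '[{"xyz":[0,0,0],"angular":[0,0,0],"jaw":1},{"xyz":[0,0,0],"angular":[0,0,0],"jaw":1},{"xyz":[0,0,0],"angular":[0,0,0],"jaw":1}]'
python3 -c "
from h import *
delta([.6255,.0955,.083],toolR(-20.3))"
```

```text
clock: 3.85
ee_pos: [0.6258, 0.096, 0.083]
eef_rot: [0.177, 0.984, 0.001, 0.001]
ft_force: [0.2, 1.1, 5.0]
gripper_width: 0.601
grip_force: 73.7
clock: 4.15
ee_pos: [0.6258, 0.096, 0.0831]
eef_rot: [0.177, 0.984, 0.001, 0.001]
ft_force: [-0.3, -0.2, 6.5]
gripper_width: 0.596
grip_force: 73.7
at 4.15 [0.6258 0.096  0.0831] xyz [ 0.0002 -0.0023  0.0003] ang [ 0.0024  0.0031 -0.0013] F [-0.2947 -0.1673  6.4969] w 0.5960877381906349 g 73.72586846351624
```

```bash
python3 -m crank '[{"xyz":[0,0,-0.08],"angular":[0,0,0],"jaw":1},{"xyz":[0,0,-0.24],"angular":[0,0,0],"jaw":1},{"xyz":[0,0,-0.42],"angular":[0,0,0],"jaw":1},{"xyz":[0,0,-0.6],"angular":[0,0,0],"jaw":1},{"xyz":[0,0,-0.72],"angular":[0,0,0],"jaw":1}]'
python3 -m crank '[{"xyz":[0,0,0],"angular":[0,0,0],"jaw":1},{"xyz":[0,0,0],"angular":[0,0,0],"jaw":1}]'
python3 -c "
from h import *
T=toolR(-20.3,32,166); n=-T[:,2]; print(n)
delta(np.array([.503,.2975,.1265])+n*(.083+.06),T)"
```

```text
clock: 4.65
ee_pos: [0.6244, 0.0952, 0.2637]
eef_rot: [0.177, 0.984, 0.0, 0.001]
ft_force: [0.9, 0.2, -1.8]
gripper_width: 0.601
grip_force: 73.5
clock: 4.85
ee_pos: [0.6233, 0.0955, 0.2603]
eef_rot: [0.177, 0.984, -0.0, -0.001]
ft_force: [0.4, 0.7, -4.4]
gripper_width: 0.601
grip_force: 73.6
[-0.5142  0.1282  0.848 ]
at 4.85 [0.6233 0.0955 0.2603] xyz [1.0336 0.5565 0.0515] ang [-0.0796 -0.709  -0.0013] F [ 0.4092  0.7126 -4.3694] w 0.6009320397194977 g 73.64580273628235
```

```bash
python3 -m crank '[{"xyz":[0.11,0.06,-0.02],"angular":[-0.01,-0.07,0],"jaw":1},{"xyz":[0.22,0.12,-0.05],"angular":[-0.02,-0.14,0],"jaw":1},{"xyz":[0.36,0.2,-0.08],"angular":[-0.03,-0.24,0],"jaw":1},{"xyz":[0.48,0.26,-0.1],"angular":[-0.04,-0.33,0],"jaw":1},{"xyz":[0.6,0.32,-0.1],"angular":[-0.045,-0.42,0],"jaw":1}]'
python3 -c "
from h import *
T=toolR(-20.3,32,166); n=-T[:,2]
delta(np.array([.503,.2975,.1265])+n*(.083+.06),T)"
```

```text
clock: 5.35
ee_pos: [0.5085, 0.223, 0.2836]
eef_rot: [0.174, 0.971, -0.013, 0.164]
ft_force: [1.5, 0.0, -2.5]
gripper_width: 0.602
grip_force: 73.6
at 5.35 [0.5085 0.223  0.2836] xyz [0.4498 0.2363 0.0053] ang [-0.0372 -0.2872  0.0018] F [ 1.4639  0.0319 -2.5104] w 0.6017916443046201 g 73.56022238731384
```

```bash
python3 -m crank '[{"xyz":[0.11,0.06,0],"angular":[-0.01,-0.07,0],"jaw":1},{"xyz":[0.22,0.12,0],"angular":[-0.02,-0.14,0],"jaw":1},{"xyz":[0.34,0.18,0],"angular":[-0.03,-0.22,0],"jaw":1},{"xyz":[0.45,0.235,0],"angular":[-0.036,-0.29,0],"jaw":1},{"xyz":[0.45,0.235,0],"angular":[-0.036,-0.29,0],"jaw":1}]'
python3 -m crank '[{"xyz":[0,0,0],"angular":[0,0,0],"jaw":1},{"xyz":[0,0,0],"angular":[0,0,0],"jaw":1},{"xyz":[0,0,0],"angular":[0,0,0],"jaw":1}]'
python3 - <<'E'
from h import *
T=toolR(-20.3,32,166); n=-T[:,2]
delta(np.array([.503,.2975,.1265])+n*(.083+.06),T)
V=[]
for nm in("scene","side"):
    im=grab_frame(nm); cv2.imwrite(f"pics/{nm}1.png",im[:,:,::-1])
    u,v=map(int,proj(calibration(nm),[.5,.3,.18])); V.append(cv2.resize(im[v-75:v+75,u-60:u+60],(400,500),interpolation=cv2.INTER_CUBIC)); print(u-60,v-75)
cv2.imwrite("pics/pre.png",np.hstack(V)[:,:,::-1])
E
```

```text
clock: 5.85
ee_pos: [0.4243, 0.3188, 0.2455]
eef_rot: [0.162, 0.948, -0.02, 0.273]
ft_force: [-0.4, 0.3, -2.0]
gripper_width: 0.6
grip_force: 73.6
clock: 6.15
ee_pos: [0.4329, 0.3137, 0.2514]
eef_rot: [0.171, 0.946, -0.019, 0.276]
ft_force: [0.3, 0.1, -2.4]
gripper_width: 0.6
grip_force: 73.7
at 6.15 [0.4329 0.3137 0.2514] xyz [0.021  0.0025 0.0043] ang [-0.0017  0.0028 -0.0039] F [ 0.3105  0.1146 -2.4233] w 0.6001433698468006 g 73.66691708564758
362 195
150 81
```

View pics/pre.png

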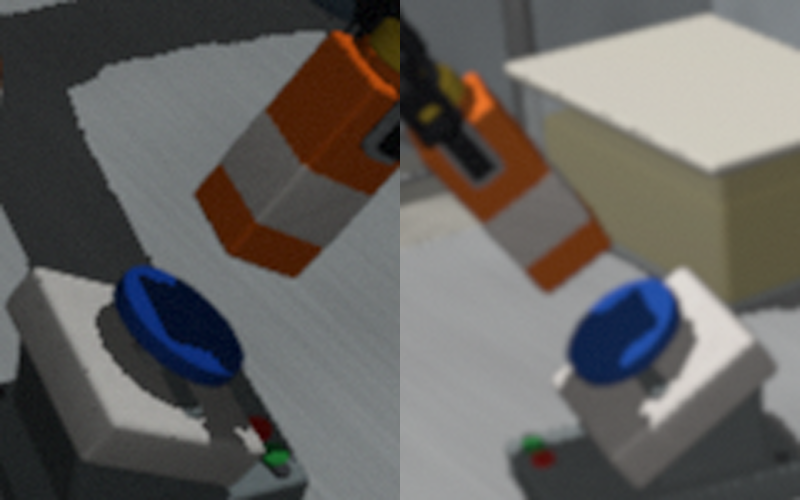

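Both views show the bottle's base parallel to and above the pad, in line with its centre. Correct 5 mm and approach.

```bash
python3 -m crank '[{"xyz":[0.02,0.002,0],"angular":[0,0,0],"jaw":1},{"xyz":[0.02,0.002,0.08],"angular":[0,0,0],"jaw":1},{"xyz":[0.02,0.002,0.16],"angular":[0,0,0],"jaw":1},{"xyz":[0.02,0.002,0.18],"angular":[0,0,0],"jaw":1},{"xyz":[0.02,0.002,0.18],"angular":[0,0,0],"jaw":1}]' 100
python3 -m crank '[{"xyz":[0,0,0],"angular":[0,0,0],"jaw":1},{"xyz":[0,0,0],"angular":[0,0,0],"jaw":1}]'
python3 -c "
from h import *
T=toolR(-20.3,32,166); n=-T[:,2]
delta(np.array([.503,.2975,.1265])+n*.083,T)"
```

```text
clock: 6.75
ee_pos: [0.4514, 0.311, 0.2106]
eef_rot: [0.17, 0.946, -0.019, 0.276]
ft_force: [-0.5, 0.5, -3.4]
gripper_width: 0.596
grip_force: 106.3
clock: 6.95
ee_pos: [0.4515, 0.313, 0.2124]
eef_rot: [0.169, 0.946, -0.017, 0.277]
ft_force: [0.4, -0.4, -2.7]
gripper_width: 0.596
grip_force: 106.3
at 6.95 [0.4515 0.313  0.2124] xyz [-0.0012 -0.0104  0.0733] ang [ 0.005   0.0034 -0.0014] F [ 0.4439 -0.357  -2.6646] w 0.5957475427525774 g 106.28059029579163
```

```bash
python3 -m crank '[{"xyz":[0,-0.01,0.03],"angular":[0,0,0],"jaw":1},{"xyz":[0,-0.01,0.06],"angular":[0,0,0],"jaw":1},{"xyz":[0,-0.01,0.08],"angular":[0,0,0],"jaw":1},{"xyz":[0,-0.01,0.1],"angular":[0,0,0],"jaw":1},{"xyz":[0,-0.01,0.1],"angular":[0,0,0],"jaw":1}]'
python3 -m crank '[{"xyz":[0,0,0],"angular":[0,0,0],"jaw":1},{"xyz":[0,0,0],"angular":[0,0,0],"jaw":1}]'
python3 -c "
from h import *
T=toolR(-20.3,32,166); n=-T[:,2]
delta(np.array([.503,.2975,.1265])+n*.069,T);print(env.sense()['ft_force']@n)"
```

```text
clock: 7.45
ee_pos: [0.4637, 0.3063, 0.1899]
eef_rot: [0.17, 0.946, -0.018, 0.276]
ft_force: [-3.2, -0.7, 1.9]
gripper_width: 0.594
grip_force: 107.1
clock: 7.65
ee_pos: [0.4635, 0.3063, 0.1903]
eef_rot: [0.17, 0.946, -0.018, 0.276]
ft_force: [-2.3, 0.5, 1.2]
gripper_width: 0.597
grip_force: 107.1
at 7.65 [0.4635 0.3063 0.1903] xyz [-0.0016  0.0042  0.0262] ang [ 0.0017  0.0034 -0.0012] F [-2.2669  0.4829  1.2474] w 0.5966461630159559 g 107.05230832099915
2.2853603727558047
```

```bash
python3 -m crank '[{"xyz":[0,0.003,0.015],"angular":[0,0,0],"jaw":1},{"xyz":[0,0.003,0.03],"angular":[0,0,0],"jaw":1},{"xyz":[0,0.003,0.035],"angular":[0,0,0],"jaw":1},{"xyz":[0,0.003,0.035],"angular":[0,0,0],"jaw":1}]'
python3 -c "
from h import *
T=toolR(-20.3,32,166); n=-T[:,2]
delta(np.array([.503,.2975,.1265])+n*.069,T);print(env.sense()['ft_force']@n)"
```

```text
clock: 8.05
ee_pos: [0.4667, 0.3062, 0.1854]
eef_rot: [0.17, 0.946, -0.019, 0.277]
ft_force: [-22.5, -5.5, 25.6]
gripper_width: 0.595
grip_force: 110.6
at 8.05 [0.4667 0.3062 0.1854] xyz [-0.0016  0.0014  0.0027] ang [-0.0019  0.0046 -0.0019] F [-22.526   -5.5062  25.6084] w 0.5952428462569674 g 110.60569524765015
32.59368141505008
```

The force jumped to 33 N with the tool at the expected depth, so the pad is on its stop; hold.

```bash
for i in 1 2 3; do python3 -m crank '[{"xyz":[0,0,0],"angular":[0,0,0],"jaw":1},{"xyz":[0,0,0],"angular":[0,0,0],"jaw":1},{"xyz":[0,0,0],"angular":[0,0,0],"jaw":1},{"xyz":[0,0,0],"angular":[0,0,0],"jaw":1},{"xyz":[0,0,0],"angular":[0,0,0],"jaw":1}]'; done
python3 - <<'E'
from h import *
T=toolR(-20.3,32,166); n=-T[:,2]
delta(np.array([.503,.2975,.1265])+n*.069,T);print(env.sense()['ft_force']@n)
V=[]
for nm in("scene","side"):
    im=grab_frame(nm)
    u,v=map(int,proj(calibration(nm),[.5,.3,.15])); V.append(cv2.resize(im[v-75:v+75,u-60:u+60],(400,500),interpolation=cv2.INTER_CUBIC)); print(u-60,v-75)
cv2.imwrite("pics/press.png",np.hstack(V)[:,:,::-1])
E
```

```text
clock: 8.55
ee_pos: [0.4667, 0.3062, 0.1854]
eef_rot: [0.17, 0.946, -0.019, 0.277]
ft_force: [-21.5, -5.2, 25.7]
gripper_width: 0.592
grip_force: 110.6
clock: 9.05
ee_pos: [0.4667, 0.3062, 0.1853]
eef_rot: [0.17, 0.946, -0.019, 0.277]
ft_force: [-20.8, -5.0, 25.2]
gripper_width: 0.595
grip_force: 110.6
clock: 9.55
ee_pos: [0.4667, 0.3062, 0.1853]
eef_rot: [0.17, 0.946, -0.019, 0.277]
ft_force: [-22.0, -5.1, 24.7]
gripper_width: 0.593
grip_force: 110.6
at 9.55 [0.4667 0.3062 0.1853] xyz [-0.0016  0.0016  0.0027] ang [-0.0014  0.0045 -0.0019] F [-22.0275  -5.1122  24.7196] w 0.5934096381735255 g 110.61996817588806
31.634033574842256
359 207
151 94
```

View pics/press.png

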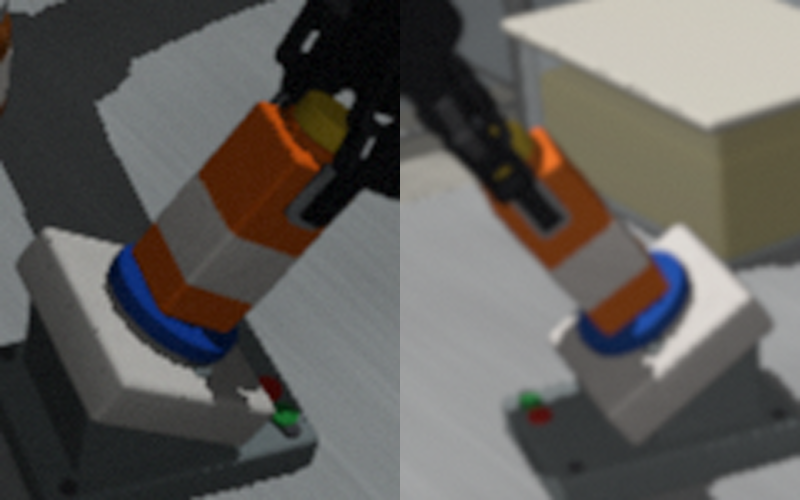

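Both views show the base flat on the pad with no gap and the pad pushed in. I check centrality numerically by intersecting visible base corners with the pressed pad's plane.

```bash
python3 - <<'E'
from h import *
T=toolR(-20.3,32,166); n=-T[:,2]; P=np.array([.503,.2977,.127])-n*.014
f=np.radians(166); y=np.cross([0,0,1],[np.cos(f),np.sin(f),0]); x=np.cross(y,n)
def loc(c,u,v):
    o,d=ray(c,u,v); q=o+d*((P-o)@n)/(d@n)-P; return np.array([q@x,q@y])*1000
for nm,off,L in [("scene",(359,207),[(135,245),(165,312),(238,330)]),("side",(151,94),[(160,300),(205,335),(265,287)])]:
    c=calibration(nm); A=[loc(c,off[0]+.3*a,off[1]+.3*b) for a,b in L]; print(nm,*A,"centre",(A[0]+A[2])/2,"sides",np.linalg.norm(A[0]-A[1]),np.linalg.norm(A[1]-A[2]))
s=env.sense(); q=s["ee_pos"]+R.from_quat(s["eef_rot"]).as_matrix()[:,2]*.083-P; print("by tool",q@x*1000,q@y*1000,q@n*1000)
# blue hull visible extreme points
for nm,off,L in [("scene",(359,207),[(108,280),(125,247),(237,350)]),("side",(151,94),[(290,270),(275,252),(180,330)])]:
    c=calibration(nm); print(nm,*[loc(c,off[0]+.3*a,off[1]+.3*b) for a,b in L])
E
```

```text
scene [-10.8396  36.2618] [-18.0308 -17.252 ] [ 39.4481 -18.465 ] centre [14.3042  8.8984] sides 53.994830451556396 57.49170448885219
side [ 33.535  -47.7787] [24.9494 18.6208] [-23.532   21.3926] centre [  5.0015 -13.193 ] sides 66.95222776010345 48.56065433506884
by tool 0.3690363128999047 0.6689797321496478 0.23303898341959228
scene [-52.2007  -1.2569] [-21.1309  31.9844] [ 27.2351 -35.7927]
side [-42.4691  25.1505] [-43.3767  -1.9625] [35.3829 -4.5729]
```

```bash
python3 - <<'E'
from h import *
c=calibration("wrist"); im=grab_frame("wrist"); cv2.imwrite("pics/wp.png",im[:,:,::-1])
m,b=blobs(im,(105,120,30),(125,255,255),100); print(b)
k=np.vstack([x for x in cv2.findContours(m,0,1)[0] if cv2.contourArea(x)>100]); print(cv2.approxPolyDP(cv2.convexHull(k),3,True)[:,0].tolist())
T=toolR(-20.3,32,166); n=-T[:,2]; P=np.array([.503,.2977,.127])-n*.014
print("pred pad centre",proj(c,P))
E
```

```text
[(np.int32(3403), [315.3, 204.9], [250, 177, 128, 82])]
[[253, 221], [263, 202], [277, 188], [306, 177], [326, 178], [353, 190], [366, 204], [375, 224], [376, 251], [373, 258], [253, 255]]
pred pad centre (np.float64(313.96840574397237), np.float64(244.33334321066715))
```

View pics/wp.png

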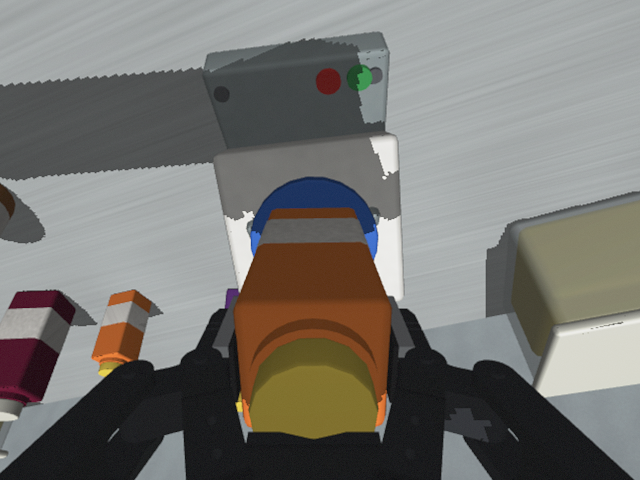

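The wrist view shows the pad spanning x 250–378 and the bottle base edge x 269–358, centred side to side, with the front edge margin (177 → 208) about right. The press is good to a few mm; retract.

```bash
python3 -m crank '[{"xyz":[0,0,-0.04],"angular":[0,0,0],"jaw":1},{"xyz":[0,0,-0.1],"angular":[0,0,0],"jaw":1},{"xyz":[0,0,-0.2],"angular":[0,0,0],"jaw":1},{"xyz":[0,0,-0.32],"angular":[0,0,0],"jaw":1},{"xyz":[0,0,-0.4],"angular":[0,0,0],"jaw":1}]'
python3 -c "
from h import *
delta([.45,.2,.33],toolR(-15))"
```

```text
clock: 10.2
ee_pos: [0.4166, 0.3197, 0.2683]
eef_rot: [0.169, 0.946, -0.016, 0.276]
ft_force: [0.1, 0.9, -2.5]
gripper_width: 0.596
grip_force: 106.5
at 10.2 [0.4166 0.3197 0.2683] xyz [-0.385  -0.3916 -0.0803] ang [ 0.0513  0.7131 -0.1145] F [ 0.096   0.9246 -2.459 ] w 0.596180631319498 g 106.46823048591614
```

```bash
python3 -m crank '[{"xyz":[-0.08,-0.08,-0.02],"angular":[0.01,0.14,-0.02],"jaw":1},{"xyz":[-0.16,-0.16,-0.04],"angular":[0.02,0.28,-0.04],"jaw":1},{"xyz":[-0.24,-0.24,-0.06],"angular":[0.03,0.42,-0.07],"jaw":1},{"xyz":[-0.32,-0.32,-0.07],"angular":[0.04,0.57,-0.09],"jaw":1},{"xyz":[-0.38,-0.39,-0.08],"angular":[0.05,0.71,-0.11],"jaw":1}]'
python3 -m crank '[{"xyz":[0,0,0],"angular":[0,0,0],"jaw":1}]'
python3 -c "
from h import *
delta([.5,0,.33],toolR(-8)); delta([.53,-.402,.33],toolR(-1))"
```

```text
clock: 10.7
ee_pos: [0.4513, 0.1975, 0.33]
eef_rot: [0.133, 0.991, 0.001, 0.001]
ft_force: [1.4, -0.3, -3.1]
gripper_width: 0.594
grip_force: 106.4
clock: 10.8
ee_pos: [0.4555, 0.193, 0.3304]
eef_rot: [0.14, 0.99, -0.001, 0.004]
ft_force: [0.3, 0.0, -2.9]
gripper_width: 0.595
grip_force: 106.4
at 10.8 [0.4555 0.193  0.3304] xyz [-0.3845 -0.6928  0.005 ] ang [-0.0009  0.0108 -0.1789] F [ 0.3024  0.0011 -2.9183] w 0.5950477120035919 g 106.44288539886475
at 10.8 [0.4555 0.193  0.3304] xyz [-0.9444 -2.205   0.0099] ang [-0.0015  0.0107 -0.3345] F [ 0.3024  0.0011 -2.9183] w 0.5950477120035919 g 106.44288539886475
```

```bash
python3 -m crank '[{"xyz":[-0.06,-0.1,0],"angular":[0,0,-0.03],"jaw":1},{"xyz":[-0.14,-0.25,0],"angular":[0,0.01,-0.07],"jaw":1},{"xyz":[-0.22,-0.4,0],"angular":[0,0.01,-0.11],"jaw":1},{"xyz":[-0.3,-0.55,0],"angular":[0,0.01,-0.15],"jaw":1},{"xyz":[-0.38,-0.69,0],"angular":[0,0.01,-0.18],"jaw":1}]'
python3 -c "
from h import *
delta([.52,-.2,.33],toolR(-4)); delta([.53,-.402,.33],toolR(-1))"
```

```text
clock: 11.3
ee_pos: [0.4958, 0.0057, 0.3282]
eef_rot: [0.062, 0.998, -0.001, -0.002]
ft_force: [-0.9, -0.7, -2.4]
gripper_width: 0.597
grip_force: 106.1
at 11.3 [0.4958 0.0057 0.3282] xyz [-0.1982 -0.8046 -0.0059] ang [-0.0028 -0.0049 -0.0698] F [-0.92   -0.6639 -2.3703] w 0.5969168419352563 g 106.13334059715271
at 11.3 [0.4958 0.0057 0.3282] xyz [-0.3383 -1.6013 -0.0047] ang [-0.0026 -0.005  -0.1365] F [-0.92   -0.6639 -2.3703] w 0.5969168419352563 g 106.13334059715271
```

```bash
python3 -m crank '[{"xyz":[-0.04,-0.16,0],"angular":[0,0,-0.01],"jaw":1},{"xyz":[-0.08,-0.32,0],"angular":[0,0,-0.03],"jaw":1},{"xyz":[-0.12,-0.48,0],"angular":[0,0,-0.04],"jaw":1},{"xyz":[-0.16,-0.64,0],"angular":[0,0,-0.06],"jaw":1},{"xyz":[-0.2,-0.8,0],"angular":[0,0,-0.07],"jaw":1}]'
python3 -m crank '[{"xyz":[-0.02,-0.16,0],"angular":[0,0,-0.01],"jaw":1},{"xyz":[-0.06,-0.32,0],"angular":[0,0,-0.03],"jaw":1},{"xyz":[-0.08,-0.48,0],"angular":[0,0,-0.04],"jaw":1},{"xyz":[-0.1,-0.62,0],"angular":[0,0,-0.06],"jaw":1},{"xyz":[-0.12,-0.74,0],"angular":[0,0,-0.07],"jaw":1}]'
python3 -m crank '[{"xyz":[0,0,0],"angular":[0,0,0],"jaw":1},{"xyz":[0,0,0],"angular":[0,0,0],"jaw":1},{"xyz":[0,0,0],"angular":[0,0,0],"jaw":1}]'
python3 -c "
from h import *
delta([.53,-.402,.09],toolR(-1))
c=calibration('wrist');im=grab_frame('wrist');cv2.imwrite('pics/wt.png',im[:,:,::-1])"

```

```text
clock: 11.8
ee_pos: [0.5202, -0.1983, 0.3281]
eef_rot: [0.035, 0.999, -0.001, -0.002]
ft_force: [0.8, 0.6, -2.1]
gripper_width: 0.596
grip_force: 106.1
clock: 12.3
ee_pos: [0.5364, -0.3858, 0.3271]
eef_rot: [0.008, 1.0, -0.002, -0.004]
ft_force: [0.2, -0.2, -2.9]
gripper_width: 0.599
grip_force: 106.1
clock: 12.6
ee_pos: [0.5378, -0.3814, 0.3277]
eef_rot: [0.007, 1.0, 0.0, -0.003]
ft_force: [1.1, 0.4, -2.4]
gripper_width: 0.599
grip_force: 106.3
at 12.6 [ 0.5378 -0.3814  0.3277] xyz [ 0.0241 -0.0835  0.951 ] ang [ 0.0011 -0.0081  0.0055] F [ 1.0604  0.4169 -2.3936] w 0.5987047154187453 g 106.32242918014526
```

View pics/wt.png

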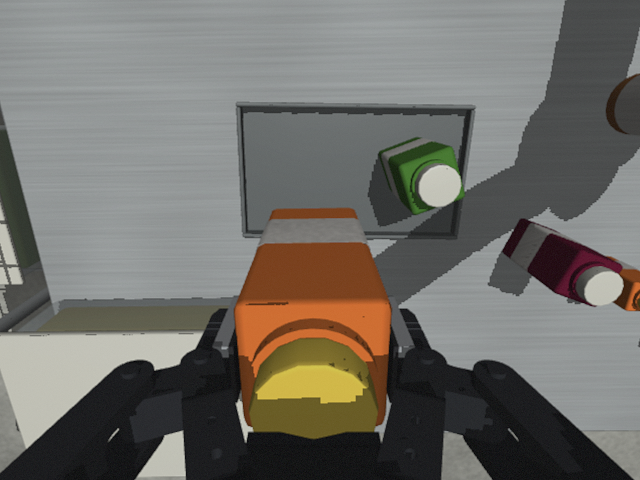

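The tray's rim corners are at (237,103), (475,106), (461,237), (243,234); the green bottle (cap 437,185) is in the right half and the left half is free.

```bash
python3 -c "
from h import *
c=calibration('wrist')
P=np.array([plane(c,*p,.022)[:2] for p in [(237,103),(475,106),(461,237),(243,234)]]);print(P,P.mean(0))
print('green cap',plane(c,437,185,.14))
"
```

```text
[[ 0.4493 -0.4641]
 [ 0.4558 -0.1972]
 [ 0.6115 -0.1956]
 [ 0.604  -0.4685]] [ 0.5301 -0.3313]
green cap [ 0.5212 -0.2705  0.14  ]
```

```bash
python3 -m crank '[{"xyz":[0.025,-0.075,0.1],"angular":[0,-0.008,0],"jaw":1},{"xyz":[0.025,-0.075,0.25],"angular":[0,-0.008,0],"jaw":1},{"xyz":[0.025,-0.075,0.4],"angular":[0,-0.008,0],"jaw":1},{"xyz":[0.025,-0.075,0.55],"angular":[0,-0.008,0],"jaw":1},{"xyz":[0.025,-0.075,0.7],"angular":[0,-0.008,0],"jaw":1}]'
python3 -m crank '[{"xyz":[0,0,0.05],"angular":[0,0,0],"jaw":1},{"xyz":[0,0,0.1],"angular":[0,0,0],"jaw":1},{"xyz":[0,0,0.15],"angular":[0,0,0],"jaw":1},{"xyz":[0,0,0.18],"angular":[0,0,0],"jaw":1},{"xyz":[0,0,0.18],"angular":[0,0,0],"jaw":1}]'
python3 -m crank '[{"xyz":[0,0,0],"angular":[0,0,0],"jaw":1},{"xyz":[0,0,0],"angular":[0,0,0],"jaw":1}]'
python3 -c "
from h import *
delta([.53,-.4,.088],toolR(-1))"
```

```text
clock: 13.15
ee_pos: [0.5311, -0.3993, 0.1525]
eef_rot: [0.006, 1.0, 0.0, 0.001]
ft_force: [-0.3, 0.8, -2.6]
gripper_width: 0.591
grip_force: 106.6
clock: 13.65
ee_pos: [0.5297, -0.4013, 0.1086]
eef_rot: [0.007, 1.0, 0.0, 0.0]
ft_force: [-0.3, 0.8, -2.4]
gripper_width: 0.593
grip_force: 106.4
clock: 13.85
ee_pos: [0.5302, -0.4023, 0.11]
eef_rot: [0.008, 1.0, -0.001, 0.001]
ft_force: [-0.4, -0.2, -2.5]
gripper_width: 0.595
grip_force: 106.4
at 13.85 [ 0.5302 -0.4023  0.11  ] xyz [0.0013 0.0091 0.0879] ang [-0.0015  0.0032  0.0029] F [-0.4148 -0.1697 -2.5151] w 0.5952056281387577 g 106.38959884643555
```

```bash
python3 -m crank '[{"xyz":[0,0,0.02],"angular":[0,0,0],"jaw":1},{"xyz":[0,0,0.04],"angular":[0,0,0],"jaw":1},{"xyz":[0,0,0.06],"angular":[0,0,0],"jaw":1},{"xyz":[0,0,0.072],"angular":[0,0,0],"jaw":1},{"xyz":[0,0,0.072],"angular":[0,0,0],"jaw":1}]'
python3 -m crank '[{"xyz":[0,0,0.006],"angular":[0,0,0],"jaw":1},{"xyz":[0,0,0.01],"angular":[0,0,0],"jaw":1},{"xyz":[0,0,0.01],"angular":[0,0,0],"jaw":1}]'
python3 -c "
from h import *
delta([.53,-.4,.088],toolR(-1))"
```

```text
clock: 14.35
ee_pos: [0.5291, -0.401, 0.0897]
eef_rot: [0.007, 1.0, 0.001, -0.0]
ft_force: [-0.4, -0.5, -2.9]
gripper_width: 0.597
grip_force: 106.4
clock: 14.65
ee_pos: [0.5297, -0.4016, 0.0884]
eef_rot: [0.008, 1.0, -0.0, 0.0]
ft_force: [-0.4, 1.0, -2.2]
gripper_width: 0.597
grip_force: 106.7
at 14.65 [ 0.5297 -0.4016  0.0884] xyz [-0.0009  0.0063  0.0014] ang [-0.0001  0.0011  0.0031] F [-0.4391  1.05   -2.2113] w 0.5969567510260533 g 106.70767307281494
```

Not yet touching; creep down.

```bash
for i in 1 2 3; do python3 -m crank '[{"xyz":[0,0,0.006],"angular":[0,0,0],"jaw":1},{"xyz":[0,0,0.006],"angular":[0,0,0],"jaw":1},{"xyz":[0,0,0.006],"angular":[0,0,0],"jaw":1}]' | grep -E "ee_pos|ft_force"; done
```

```text
ee_pos: [0.5299, -0.4017, 0.0882]
ft_force: [-2.7, 1.8, 5.9]
ee_pos: [0.53, -0.4018, 0.0882]
ft_force: [-3.4, 3.8, 11.3]
ee_pos: [0.53, -0.4019, 0.0882]
ft_force: [-5.7, 5.7, 17.2]
```

Seated on the floor. Ease the load and open gradually.

```bash
python3 -m crank '[{"xyz":[0,0,-0.012],"angular":[0,0,0],"jaw":1},{"xyz":[0,0,-0.012],"angular":[0,0,0],"jaw":1}]' 20
python3 -m crank '[{"xyz":[0,0,0],"angular":[0,0,0],"jaw":0.35},{"xyz":[0,0,0],"angular":[0,0,0],"jaw":0.3},{"xyz":[0,0,0],"angular":[0,0,0],"jaw":0.2},{"xyz":[0,0,0],"angular":[0,0,0],"jaw":0.1},{"xyz":[0,0,0],"angular":[0,0,0],"jaw":0}]'
python3 -m crank '[{"xyz":[0,0,0],"angular":[0,0,0],"jaw":0},{"xyz":[0,0,-0.08],"angular":[0,0,0],"jaw":0},{"xyz":[0,0,-0.2],"angular":[0,0,0],"jaw":0},{"xyz":[0,0,-0.35],"angular":[0,0,0],"jaw":0},{"xyz":[0,0,-0.5],"angular":[0,0,0],"jaw":0}]'
python3 -m crank '[{"xyz":[0,0,-0.2],"angular":[0,0,0],"jaw":0},{"xyz":[0,0,-0.3],"angular":[0,0,0],"jaw":0},{"xyz":[0,0,-0.3],"angular":[0,0,0],"jaw":0},{"xyz":[0,0,-0.3],"angular":[0,0,0],"jaw":0},{"xyz":[0,0,-0.3],"angular":[0,0,0],"jaw":0}]'
python3 - <<'E'
from h import *
c=calibration("wrist");im=grab_frame("wrist")
_,y=blobs(im,(22,150,100),(32,255,255)); print(y,[plane(c,*q[1],.144) for q in y])
s2,im2=calibration("side"),grab_frame("side")
_,y2=blobs(im2,(22,150,100),(32,255,255)); print([(q,plane(s2,*q[1],.144)) for q in y2 if q[1][1]>150])
print([q for q in blobs(im2,(5,150,60),(17,255,255),60)[1] if q[1][1]>150])
print("blue now/before: before 216.8,180.3",[q for q in blobs(im2,(105,150,60),(125,255,255),200)[1] if 100<q[1][1]<250])
E
```

```text
clock: 15.75
ee_pos: [0.5305, -0.4022, 0.0882]
eef_rot: [0.007, 1.0, -0.001, 0.001]
ft_force: [-0.5, 1.1, 6.9]
gripper_width: 0.599
grip_force: 107.7
clock: 16.25
ee_pos: [0.5295, -0.4014, 0.0864]
eef_rot: [0.007, 1.0, 0.0, 0.0]
ft_force: [-0.2, -0.0, -0.3]
gripper_width: 0.998
grip_force: 0.0
clock: 16.75
ee_pos: [0.5292, -0.4012, 0.2126]
eef_rot: [0.008, 1.0, 0.0, -0.0]
ft_force: [0.7, -0.4, 0.9]
gripper_width: 1.0
grip_force: 0.0
clock: 17.25
ee_pos: [0.5289, -0.4004, 0.2848]
eef_rot: [0.007, 1.0, 0.001, -0.001]
ft_force: [-0.3, 0.1, -0.5]
gripper_width: 0.998
grip_force: 0.0
[(np.int32(1764), [310.7, 220.6], [287, 197, 48, 48])] [array([ 0.53  , -0.4014,  0.144 ])]
[((np.int32(143), [346.5, 171.0], [339, 166, 16, 11]), array([0.7172, 0.1168, 0.144 ])), ((np.int32(90), [371.5, 220.3], [366, 216, 12, 9]), array([ 0.6074, -0.054 ,  0.144 ])), ((np.int32(551), [524.8, 341.4], [511, 330, 29, 24]), array([ 0.53  , -0.4041,  0.144 ]))]
[(np.int32(419), [369.9, 234.0], [359, 222, 24, 25]), (np.int32(85), [367.1, 259.7], [358, 254, 20, 11]), (np.int32(458), [292.3, 277.9], [276, 268, 34, 20]), (np.int32(78), [292.0, 309.9], [279, 306, 26, 7]), (np.int32(1831), [516.7, 367.3], [491, 337, 56, 58]), (np.int32(410), [502.6, 410.8], [483, 397, 47, 27])]
blue now/before: before 216.8,180.3 [(np.int32(669), [216.8, 180.3], [201, 165, 32, 31])]
```

The bottle stands at (0.530, −0.401) in both views with its cap where an upright bottle would have it. The pad is back up and the gripper is clear.

```bash
python3 -c "
from workcell import order
print(order.finish_job())"
```

```text
the job is handed in; nothing more can be done
None
```

The orange bottle was pressed flat and close to central on the pad, held fully down for about 1.5 s, then stood upright and released in the free half of the tray; I handed the job in at about 17 s, and the hand-in gave no verdict.

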